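Check the snap press's return spring and present its lever

TASK

The snap press is getting its lever back: first check its return spring by pulling the finger post of the sprung slide out until the pointer stands at the brass index clip, hold it there for a second, and let the slide go back home. Then pick the lever off the cutting board by its balance point and finish while still holding it, still and level, with its boss over the pivot stud and its knob over the handle rest, about 30 mm clear above the top of the stud, so that a colleague can check the stud. Do not put it down or let it touch the press, and leave the other things on the table where they are.

Things in the scene. Friction and masses are not known exactly. Their poses are not given: they have to be found in the camera images.
- lever: press lever, cast metal, 0.3 to 0.55 kg, lying level on the board, knob end roughly towards the robot. Origin: on its underside below the balance point (centre of mass); x along it from knob to boss, z up. Boss: upright ring 46 mm across, 36 high, bore 26, centre x = +62. Straight bar 14 mm wide, 14 to 30 mm above the underside. Dark wood knob 30 mm across, 40 high, centre x = -138 mm
- lever_balance (a point): the balance point of the lever: middle of the 14 mm wide, 16 mm high bar, 22 mm above the lever's underside, 62 mm from the boss centre and 138 mm from the knob centre; grip the bar across here
- lever_boss (a point): centre of the lever's ring-shaped boss, at its underside
- lever_knob (a point): centre of the lever's wooden knob, at its underside
- board: light wooden cutting board, fixed, 320 x 260 x 30 mm (x, y, z); origin at the centre of its underside, so its top is 30 mm above the table
- press: dark grey-green base of the snap press, fixed; origin on the table, on the line from handle rest to stud, which is its x axis (y left, z up); its plate is 20 mm thick and spans x = -145 to 145, y = -65 to 115 mm. It carries the stud, the handle rest, the sprung return slide (along y = 75 mm) and beside that an aluminium scale strip (y = 100 mm)
- press_stud (a point): centre of the top of the pivot stud, 75 mm above the table, at x = 90 mm of the press: a 16 mm pin, 30 mm tall, standing on a 44 mm round shoulder whose top is 45 mm above the table
- press_rest (a point): centre of the top of the handle rest, a small round steel dish 42 mm across on a short post, 45 mm above the table, at x = -110 mm of the press; the lever's knob belongs over it
- slide (a joint): how far the sprung return slide is pulled out, m: 0 home, grows as it moves along -x of the press (towards the robot), stop at 0.060. The spring pulls it home with about 4.5 N at 0 and 180 N/m more (about 12 N at 40 mm); let go, it returns by itself
- slide_grip (a point): on the slide's upright finger post, 16 mm diameter steel, 22 mm below its top: the place to pinch it. The post's axis is vertical; it is free from 32 to 77 mm above the table; this point is 58 mm above the table and moves with the slide
- slide_pointer (a point): tip of the slide's thin steel pointer (3 mm wide, sticks out sideways along +y of the press from the slide, in line with the finger post), beside the scale strip; moves with the slide
- index: small brass index clip, fixed on the aluminium scale strip, 6 mm wide nose (along x of the press), top 34 mm above the table; origin under the middle of its nose; axes as the press. The pointer is at the mark when it lies at the same x (along the press's x axis) as this origin, 20 to 45 mm from the slide's home position
- capnut: steel cap nut, 24 mm across, 16 mm high, lying on the press plate; bystander, not to be disturbed
- washer: steel washer, 28 mm across, 4 mm, lying on a far corner of the board; bystander, not to be disturbed
- mallet: mallet, wooden handle 300 mm long and 22 mm thick, steel head 95 mm, lying beyond the work; bystander, not to be disturbed
- glue_jar: orange glue jar, 52 mm across, 60 mm high; bystander, not to be disturbed
- wood_block: wooden block 50 x 32 x 22 mm; bystander, not to be disturbed
- token: dark wooden disc, 36 mm across, 6 mm thick; bystander, not to be disturbed
- awl: awl, 140 mm long, wooden handle; bystander, not to be disturbed

How it is judged:
On the way, in this order (a step that is already met when the one before it is completed fails the run):
1. the slide is pulled out and held with its pointer at the index clip (within 4 mm) (x of slide_pointer in the frame of index between -0.004 and 0.004 m), for 0.6 s.
2. the slide is back home (value of joint slide below 0.003 m), for 0.2 s.
3. the lever is lifted clear of the board, gripped at its balance point (contact force between the fingers and lever above 3 N and x of the grasp point in the frame of lever between -0.018 and 0.018 m and height (world z) of lever above 0.05 m and contact force between lever and board below 0.3 N), for 0.2 s.
At the end, for the whole second after the job is handed in: Lever still in the fingers within 18 mm of its balance point, at rest, level within 0.08 rad; boss 15 to 50 mm above the stud top, within 15 mm sideways; knob within 20 mm sideways of the rest; touching neither press nor board; slide home within 4 mm; bystanders moved under 30 mm (contact force between the fingers and lever above 3 N and x of the grasp point in the frame of lever between -0.018 and 0.018 m and z of lever_boss in the frame of press_stud between 0.015 and 0.05 m and horizontal distance between lever_boss and press_stud below 0.015 m and horizontal distance between lever_knob and press_rest below 0.02 m and angle between lever's own z axis and vertical below 0.08 rad and contact force between lever and press below 0.3 N and contact force between lever and board below 0.3 N and linear speed of lever below 0.02 m/s and angular speed of lever below 0.1 rad/s and value of joint slide below 0.004 m and distance of each of capnut, washer, mallet, glue_jar, wood_block, token, awl from where it was at the start of the episode below 0.03 m); the arm keeps its last pose, push and grip.
It fails at once if the lever strikes the press (contact force between lever and press above 2 N).
It fails at once if a bystander is moved by 30 mm (distance of any of capnut, washer, mallet, glue_jar, wood_block, token, awl from where it was at the start of the episode above 0.03 m).
It also fails if it takes over 67 s, if anything falls off the work surface, if the arm or the gripper's body presses on something with over 40 N, if the wrist force passes 120 N, or if a joint passes its speed limit or range.

ROBOT

A 6-joint arm with a two-finger parallel gripper is mounted at the origin on the work surface. World frame = base frame: x ahead of the robot, y to its left, z up, the work surface at z = 0. Lengths are in m, angles in rad, forces in N, time in s.
With the tool pointing down it reaches from about 0.425 to 0.95 m from the base axis. Payload 3.5 kg.
Tool frame: the origin (TCP) lies midway between the tips of the shut fingers; the grasp point (between the pads) lies 19 mm behind it; z points along the fingers, y is the line along which they close (so a half turn about z gives the same grasp; the last joint's range is limited). The gripper opens to 85 mm and grips with 20 to 120 N. Pads are 22 mm wide; open, the fingers measure 114 mm over their backs; the gripper's body (76 mm by 85 mm) begins 54 mm behind the grasp point. The pads swing forward as they close: fully open they stand 13 mm farther back than shut.
Start: joints at [1.145, 0.286, 1.577, -0, 1.279, -0.15], TCP at [0.184, 0.649, 0.231] pointing down, gripper open.
Joint ranges: [-2.77, 2.77], [-0.9, 2.22], [0.21, 2.48], [-1.53, 4.67], [0.24, 2.81], [-2.84, 2.84]. Speed limits (rad/s): [2.79, 2.79, 3.14, 3.14, 3.14, 3.14].

INTERFACE

Orientations are given as a unit quaternion [x, y, z, w].
In Python, from plant import get_state, read_camera, ctrl gives the robot as it stands.
- The arm moves only by the shell command python3 -m crank 'ROWS' [FORCE]. ROWS is JSON, a list of rows, each a list of 3 entries, a list of its own where there are three numbers: the shift along the tool's x, y, z in mm, then the turn about the tool's z in degrees, then the closure in counts, from 0 (fully open) to 255 (shut). In form: [[[tx, ty, tz], yaw, claw], ...]. A call has 1 to 10 rows; each row is the pose to reach, as a shift and turn from the pose commanded when the call began, along the tool's axes at that moment; what a row does not reach only later rows make up. A row lasts 1/10 s, in which the tool goes at most 50 mm and 8.59 degrees, less where a joint would pass 70% of its speed; a pose out of reach is approached as far as the arm can. A call with a gripper value outside its range is refused whole. The fingers move at their own pace and stop on an object; FORCE is the grip in N (left out, the last holds). Time passes only in rows, so rows that repeat a pose let the fingers close. It gives the time, the measured TCP pose, the force, the opening and the grip force at its end, in the units of the state.
- get_state(): the state, without advancing time (a new reading comes with each control period).
- read_camera(name): name is "side" or "top" or "wrist"; returns a dict with "frame" (420x560x3 uint8, blue, green, red), "range_z" (420x560 float32, m along the optical axis (not along the pixel's ray), 0 where there is no reading), "vfov" (degrees; the focal length in pixels is half the picture's height over the tangent of half this angle, whatever the lens; pixels are square), "cx", "cy" (the principal point, pixels), "origin" and "orientation" of the camera in the world. Camera axes: x right, y down, z forward; pixel columns grow to the right and rows downward; lengths in m; the calibration is good to about 2 mm. A picture is of the moment at which its call begins.
- ctrl.sign_off(): hands the job in; it is judged then, once.
The state is a dict: "time": time; "qpos": joint angles; "dq": joint speeds; "joint_efforts": joint torques, N m; "eef_pos": TCP position; "tcp_rot": TCP orientation; "contact_force": force on the tool from outside, world axes, zero at the start; "wrist_torque": the same for the moment, N m; "opening": opening from 0.0 (shut) to 1.0 (fully open); "finger_force": force on a finger pad.
Only numpy, scipy, OpenCV 4.12 (cv2) and the standard library are available. Lean on these libraries where they do the work, as an engineer would, in place of code of your own. Each camera call takes 0.05 s, during which the arm holds its last target. There are 200 camera calls.

## Working session

There is one attempt and no reset: what is moved stays moved. The work goes in short steps, Python scripts to look and compute and a shell command to move; the robot and the scene stay as the last step left them, time stands still between calls to the robot, and variables do not carry over. Pictures are saved under pics/ and viewed, at most 10 in all, crops included, and the job is handed in when it is done.

```bash
ls; mkdir -p pics
cat > h.py <<'E'
import numpy as np, cv2, pickle
from scipy.spatial.transform import Rotation as R
from plant import get_state, read_camera, ctrl
def cam(n):
    c=read_camera(n); pickle.dump(c,open(f'{n}.pkl','wb')); return c
def load(n): return pickle.load(open(f'{n}.pkl','rb'))
def f(c): return c['frame'].shape[0]/2/np.tan(np.radians(c['vfov'])/2)
def ray(c,u,v):
    d=np.array([(u-c['cx'])/f(c),(v-c['cy'])/f(c),1.]); return R.from_quat(c['orientation']).apply(d)
def onplane(c,u,v,z):
    d=ray(c,u,v); o=np.array(c['origin']); return o+d*(z-o[2])/d[2]
def cloud(c):
    h,w=c['range_z'].shape; u,v=np.meshgrid(np.arange(w),np.arange(h)); z=c['range_z']
    p=np.stack([(u-c['cx'])/f(c)*z,(v-c['cy'])/f(c)*z,z],-1)
    return R.from_quat(c['orientation']).apply(p.reshape(-1,3)).reshape(h,w,3)+np.array(c['origin'])
E
python3 - <<'E'
from h import *
for n in ['top','side','wrist']:
    c=cam(n); cv2.imwrite(f'pics/{n}0.png',c['frame']); print(n,c['vfov'],c['cx'],c['cy'],c['origin'],c['orientation'],(c['range_z']>0).mean())
s=get_state(); print(s)
E
```

```text
pics
top 44.60395297601367 271.7983454323 199.6315192576241 [0.51341321 0.02373807 1.34062274] [-0.7035503   0.71008312 -0.01975439  0.02021638] 0.996203231292517
side 42.91708621877585 264.36015606427384 206.08684748355898 [0.2195521  0.84108296 0.82058388] [-0.18714529  0.88275822 -0.42068382  0.09348631] 0.9960841836734694
wrist 61.599845342095875 279.0688656405196 206.6236162957181 [0.10791103 0.66931292 0.37246929] [0.78801695 0.59638487 0.0910075  0.12276807] 0.996016156462585
{'time': 0.15, 'qpos': array([ 1.14503398e+00,  2.87034163e-01,  1.57780741e+00, -7.78467144e-06,
        1.27862397e+00, -1.50041737e-01]), 'dq': array([-0.00081629, -0.00364964, -0.00496788, -0.00187699,  0.00397208,
        0.00124322]), 'joint_efforts': array([ 1.14573490e-03, -4.06602681e+01, -2.93140966e+01, -1.14994746e-04,
        3.91368216e-03, -8.43092689e-07]), 'eef_pos': array([0.1835527 , 0.64904153, 0.23023497]), 'tcp_rot': array([ 1.37422865e-01,  9.90512029e-01, -8.98960890e-04, -2.62322498e-04]), 'contact_force': array([-0.22163153,  0.03340085,  0.22517128]), 'wrist_torque': array([-0.02033207,  0.01323216, -0.00691419]), 'finger_force': 0.0, 'opening': 1.0009455739664819}
```

View pics/top0.png

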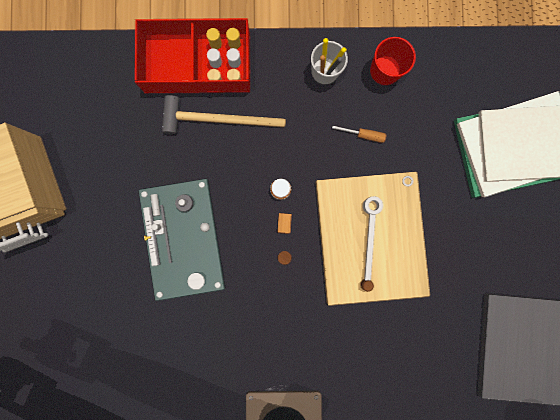

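View pics/side0.png

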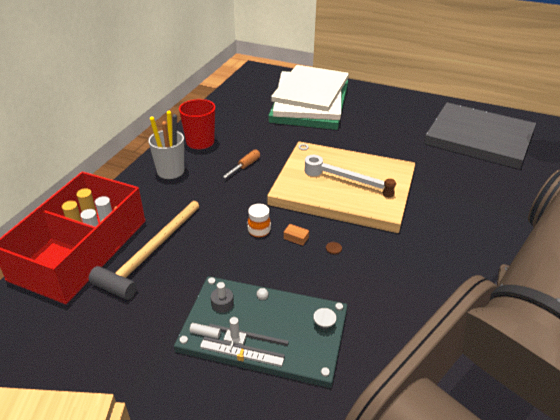

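The top view shows the press at left (stud ≈(184,203), rest ≈(196,281), post ≈(158,227), index ≈(147,238)). The lever is on the board, with its boss at ≈(373,205) and knob at ≈(367,286). The side view matches.

Run:
```python
from h import *
t=load('top');s=load('side')
a=cv2.resize(t['frame'][170:310,130:235],None,fx=4,fy=4,interpolation=cv2.INTER_CUBIC)
b=cv2.resize(s['frame'][270:390,170:270],None,fx=4,fy=4,interpolation=cv2.INTER_CUBIC)
o=np.zeros((560,800,3),np.uint8); o[:,:400]=a[:,:400]; o[:480,400:]=b; cv2.imwrite('pics/crop0.png',o)
P=cloud(t)
def px(u,v): 
    print(u,v,P[v,u].round(4))
for q in [(184,203),(196,281),(158,227),(147,238),(373,199),(370,240),(367,286),(205,227),(407,181)]: px(*q)
def blob(c,mask,z,box):
    u0,v0,u1,v1=box; m=np.zeros_like(mask); m[v0:v1,u0:u1]=mask[v0:v1,u0:u1]
    n,l,st,ce=cv2.connectedComponentsWithStats(m.astype(np.uint8)); i=1+st[1:,4].argmax()
    print(st[i],ce[i],onplane(c,*ce[i],z).round(4))
hs=cv2.cvtColor(t['frame'],cv2.COLOR_BGR2HSV)
br=(hs[...,2]>150)&(hs[...,1]<60)
print('rest'); blob(t,br,.045,(183,265,210,295))
print('corner screws')
for b in [(140,190,152,202),(198,180,208,192),(214,278,226,290),(154,288,166,299)]: blob(t,br,.02,b)
print('boss'); blob(t,(P[...,2]>.055),.066,(355,190,390,300))
yb=(hs[...,0]<35)&(hs[...,0]>15)&(hs[...,1]>120)
print('index');blob(t,yb,.034,(135,220,165,260))
hs2=cv2.cvtColor(s['frame'],cv2.COLOR_BGR2HSV)
yb=(hs2[...,0]<35)&(hs2[...,0]>12)&(hs2[...,1]>120)
print('indexS');blob(s,yb,.034,(220,335,260,372))
```

```text
184 203 [0.5789 0.2422 0.0715]
196 281 [0.3839 0.2163 0.0468]
158 227 [0.52   0.3076 0.0669]
147 238 [0.4925 0.3418 0.0385]
373 199 [ 0.5851 -0.2292  0.0605]
370 240 [ 0.4829 -0.2193  0.0623]
367 286 [ 0.3703 -0.208   0.0707]
205 227 [0.5191 0.1948 0.037 ]
407 181 [ 0.6321 -0.323   0.0319]
rest
[187 273  18  17 231] [195.44588745 280.90909091] [0.384 0.218 0.045]
corner screws
[141 191   7   6  31] [143.74193548 193.64516129] [0.6067 0.3552 0.02  ]
[199 182   6   6  29] [201.4137931  184.27586207] [0.6297 0.2061 0.02  ]
[214 282   7   6  29] [217.10344828 284.51724138] [0.3718 0.1663 0.02  ]
[156 292   7   6  32] [159.      294.34375] [0.3482 0.3149 0.02  ]
boss
[362 196  21  96 682] [370.1568915  241.03665689] [ 0.4804 -0.2189  0.066 ]
index
[144 236   7   5  20] [146.3 237.6] [0.4935 0.3447 0.034 ]
indexS
[237 348   7  14  62] [240.5        355.41935484] [0.492  0.3495 0.034 ]
```

View pics/crop0.png

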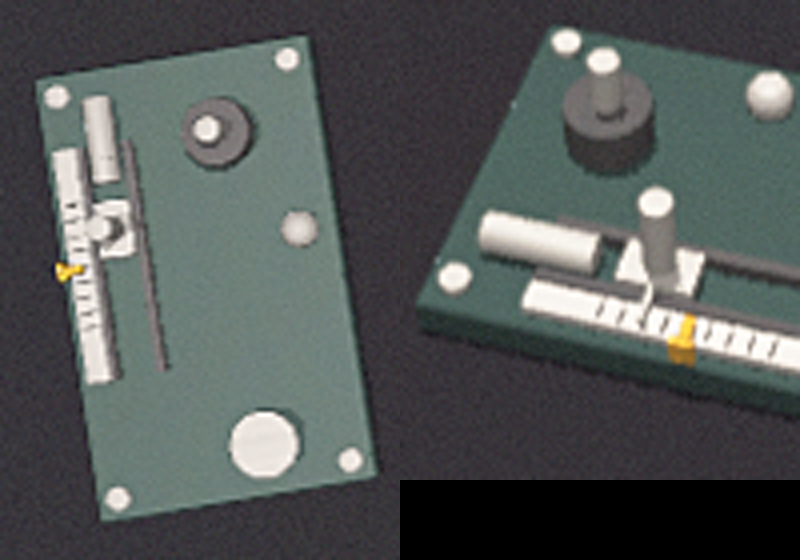

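The crop shows the stud top at top-view (181.2,202), the post top at top-view (155,227.5) and side-view (233.8,320.5), the pointer tip at side-view (231.3,351.3), and the brass clip at top-view (147,237.6).

Run:
```python
from h import *
t=load('top');s=load('side')
ex=np.array([.9881,.1539]);ey=np.array([-ex[1],ex[0]]);o=np.array([.4928,.2354])
def rep(n,p): d=p[:2]-o; print(n,p.round(4),'press',(d@ex).round(4),(d@ey).round(4))
rep('stud t',onplane(t,181.2,202,.075)); rep('stud s',onplane(s,320.7-100,285,.075))
rep('post t',onplane(t,155,227.5,.08)); rep('post s',onplane(s,233.8,320.5,.08))
for z in(.03,.034): rep('ptr s',onplane(s,231.3,351.3,z))
rep('idx t',onplane(t,146.3,237.6,.034));rep('idx s nose',onplane(s,170+(687-400)/4,270+325/4,.034))
# lever, by colour/height
P=cloud(t);H=cv2.cvtColor(t['frame'],cv2.COLOR_BGR2HSV)
x,y,z=P[...,0],P[...,1],P[...,2]
hi=(z>.042)&(x>.33)&(x<.65)&(y<-.13)&(y>-.3)
bar=hi&(H[...,1]<70)&(x>.42)&(x<.535)
q=P[bar]; print('bar z',np.median(q[:,2]),len(q))
v,u=np.nonzero(bar); pts=np.array([onplane(t,a,b,.060)[:2] for a,b in zip(u,v)],np.float32)
l=cv2.fitLine(pts,cv2.DIST_L2,0,.01,.01).ravel(); print('bar line',l)
bs=(hi&(x>.545)).astype(np.uint8); cs,_=cv2.findContours(bs,0,2); c=max(cs,key=cv2.contourArea); e=cv2.minEnclosingCircle(c); print('boss',e,onplane(t,*e[0],.060), onplane(t,*e[0],.066))
kn=(hi&(H[...,1]>70)&(H[...,2]<140)&(x<.42)).astype(np.uint8); cs,_=cv2.findContours(kn,0,2); c=max(cs,key=cv2.contourArea); e=cv2.minEnclosingCircle(c); print('knob',e,onplane(t,*e[0],.065),np.median(P[kn>0][:,2]))
# side check
dk=cv2.inRange(cv2.cvtColor(s['frame'],cv2.COLOR_BGR2HSV),(0,60,20),(20,255,110)); 
m=np.zeros_like(dk);m[170:205,375:405]=dk[170:205,375:405]; mm=cv2.moments(m,True); u,v=mm['m10']/mm['m00'],mm['m01']/mm['m00'];print('knob s',u,v,onplane(s,u,v,.050))
w=load('wrist')
```

```text
stud t [0.5813 0.2486 0.075 ] press 0.0894 -0.0006
stud s [0.5808 0.2497 0.075 ] press 0.0891 0.0006
post t [0.5188 0.3121 0.08  ] press 0.0375 0.0718
post s [0.5185 0.3183 0.08  ] press 0.0382 0.078
ptr s [0.512  0.3459 0.03  ] press 0.036 0.1062
ptr s [0.5105 0.3484 0.034 ] press 0.0349 0.1089
idx t [0.4935 0.3447 0.034 ] press 0.0175 0.1078
idx s nose [0.4938 0.3409 0.034 ] press 0.0172 0.1041
bar z 0.05929842569384858 274
bar line [ 0.9952013  -0.09784878  0.47612974 -0.21900551]
boss ((372.5, 205.61764526367188), 10.014016151428223) [ 0.56854912 -0.22768622  0.06      ] [ 0.56829079 -0.22650825  0.066     ]
knob ((366.78570556640625, 284.6428527832031), 6.360863208770752) [ 0.37296934 -0.20860824  0.065     ] 0.06859148896541789
knob s 388.32142857142856 189.80714285714285 [ 0.37002818 -0.20078526  0.05      ]
```

```bash
cat >> h.py <<'E'
def go(x,y,z,tyang):
    "shift in tool mm and yaw deg to put the TCP at x,y,z with tool y at tyang deg"
    s=get_state(); r=R.from_quat(s['tcp_rot']); d=r.inv().apply(np.array([x,y,z])-s['eef_pos'])*1e3
    a=r.apply([0,1,0]); cur=np.degrees(np.arctan2(a[1],a[0]))
    print('t',s['time'],'shift',d.round(1),'yaw',round(-(tyang-cur),2),'tilt',r.apply([0,0,1]).round(4),'F',s['contact_force'].round(1),'q6',s['qpos'][5].round(2))
E
python3 -c "
from h import *
go(.5186,.3153,.15,98.86)"
```

```text
t 0.15 shift [-413.3 -229.8   80.5] yaw -24.66 tilt [-8.0e-04 -1.7e-03 -1.0e+00] F [-0.2  0.   0.2] q6 -0.15
```

```bash
python3 -m crank '[[[-20,-11,4],-1,0],[[-60,-33,12],-4,0],[[-100,-56,20],-7,0],[[-140,-78,28],-10,0],[[-180,-100,36],-13,0],[[-220,-122,43],-16,0],[[-260,-145,51],-18,0],[[-300,-167,59],-20,0],[[-330,-184,66],-22,0],[[-355,-198,71],-23.5,0]]' 60
python3 -m crank '[[[-25,-14,4],-0.6,0],[[-42,-23,7],-1,0],[[-52,-28,9],-1.2,0],[[-58,-32,9.5],-1.2,0],[[-58,-32,9.5],-1.2,0],[[-58,-32,9.5],-1.2,0]]'
python3 - <<'E'
from h import *
go(.5186,.3153,.15,98.86)
w=cam('wrist');cv2.imwrite('pics/w1.png',w['frame'])
t=cam('top')
E
```

```text
time: 1.15
eef_pos: [0.4724, 0.3603, 0.1594]
tcp_rot: [-0.067, 0.998, -0.0, -0.001]
contact_force: [0.1, 0.8, -0.6]
opening: 0.998
finger_force: 0.0
time: 1.75
eef_pos: [0.5326, 0.339, 0.1508]
tcp_rot: [-0.078, 0.997, 0.0, -0.0]
contact_force: [0.0, 0.2, -0.2]
opening: 1.0
finger_force: 0.0
t 1.75 shift [ 17.5 -21.2   0.8] yaw 0.08 tilt [-5.e-04  1.e-04 -1.e+00] F [ 0.   0.2 -0.2] q6 -1.32
```

View pics/w1.png

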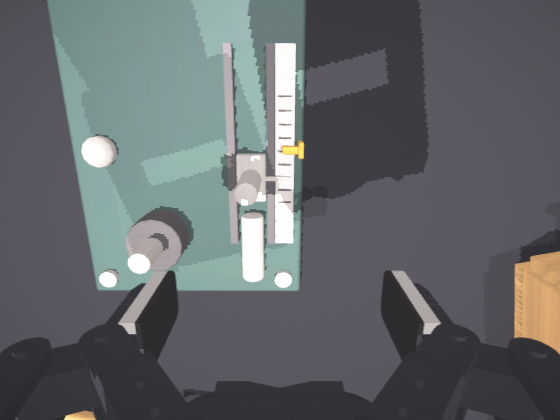

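The wrist view shows the post top at ≈(246,194), the pointer tip at ≈(278,179), the index nose at ≈(290,151) and the stud top at ≈(139,263).

Run:
```python
from h import *
w=load('wrist')
ex=np.array([.9881,.1539]);ey=np.array([-ex[1],ex[0]]);o=np.array([.4928,.2354])
for n,u,v,z in [('post',246,194,.08),('ptr',277,179,.03),('idx',290,150.5,.034),('stud',139,263,.075)]:
    p=onplane(w,u,v,z);d=p[:2]-o;print(n,p.round(4),(d@ex).round(4),(d@ey).round(4))
P=cloud(w);print(P[179,277],P[151,290],P[194,246])
```

```text
post [0.5166 0.3145 0.08  ] 0.0357 0.0745
ptr [0.5155 0.3337 0.03  ] 0.0376 0.0937
idx [0.492  0.3398 0.034 ] 0.0152 0.1032
stud [0.5781 0.2481 0.075 ] 0.0862 -0.0005
[0.51510337 0.33367908 0.03192146] [0.49238617 0.33984148 0.03351838] [0.5176045  0.31432815 0.07648423]
```

```bash
python3 -m crank '[[[4,-5,0],0,0],[[11,-13,0],0,0],[[16,-19,0],0,0],[[18,-21.5,10],0,0],[[18,-21.5,30],0,0],[[18,-21.5,55],0,0],[[18,-21.5,78],0,0],[[18,-21.5,94],0,0],[[18,-21.5,103],0,0],[[18,-21.5,108],0,0]]'
python3 - <<'E'
from h import *
go(.518,.315,.042,98.86)
E
```

```text
time: 2.85
eef_pos: [0.5184, 0.3141, 0.0419]
tcp_rot: [-0.077, 0.997, -0.0, -0.001]
contact_force: [-0.1, -0.9, 0.5]
opening: 1.003
finger_force: 0.0
t 2.85 shift [ 0.3  0.9 -0.1] yaw 0.03 tilt [-1.e-03 -4.e-04 -1.e+00] F [-0.1 -0.9  0.5] q6 -1.35
```

Close on the post, then pull along press −x. Tool x points roughly along press −x.

```bash
python3 -m crank '[[[0,0.7,0],0,100],[[0,0.7,0],0,180],[[0,0.7,0],0,255],[[0,0.7,0],0,255],[[0,0.7,0],0,255],[[0,0.7,0],0,255],[[0,0.7,0],0,255]]' 60
python3 -c "
from h import *
go(.518,.315,.042,98.86);print(R.from_quat(get_state()['tcp_rot']).apply([1,0,0]))"
```

```text
time: 3.55
eef_pos: [0.5191, 0.3151, 0.0436]
tcp_rot: [-0.078, 0.997, -0.0, 0.0]
contact_force: [-1.4, -1.3, 4.2]
opening: 0.169
finger_force: 58.4
t 3.55 shift [1.1 0.1 1.6] yaw 0.05 tilt [ 8.e-04  0.e+00 -1.e+00] F [-1.4 -1.3  4.2] q6 -1.35
[-9.87944188e-01 -1.54808345e-01 -8.11023605e-04]
```

```bash
python3 -m crank '[[[2,0,0],0,255],[[5,0,0],0,255],[[9,0,0],0,255],[[13,0,0],0,255],[[17,0,0],0,255],[[20,0,0],0,255],[[21.5,0,0],0,255],[[21.5,0,0],0,255]]'
python3 - <<'E'
from h import *
for n in('wrist','side'): c=cam(n)
w=load('wrist')['frame'][100:240,190:340];s=load('side')['frame'][280:380,190:297]
o=np.zeros((560,800,3),np.uint8)
a=cv2.resize(w,(400,373),interpolation=cv2.INTER_CUBIC);b=cv2.resize(s,(400,374),interpolation=cv2.INTER_CUBIC);o[:373,:400]=a;o[:374,400:]=b
cv2.imwrite('pics/pull.png',o); print(get_state()['eef_pos'])
E
```

```text
time: 4.35
eef_pos: [0.5003, 0.3122, 0.0437]
tcp_rot: [-0.078, 0.997, 0.001, 0.004]
contact_force: [7.5, 1.2, -1.7]
opening: 0.165
finger_force: 58.4
[0.50040086 0.31215649 0.04367721]
```

View pics/pull.png

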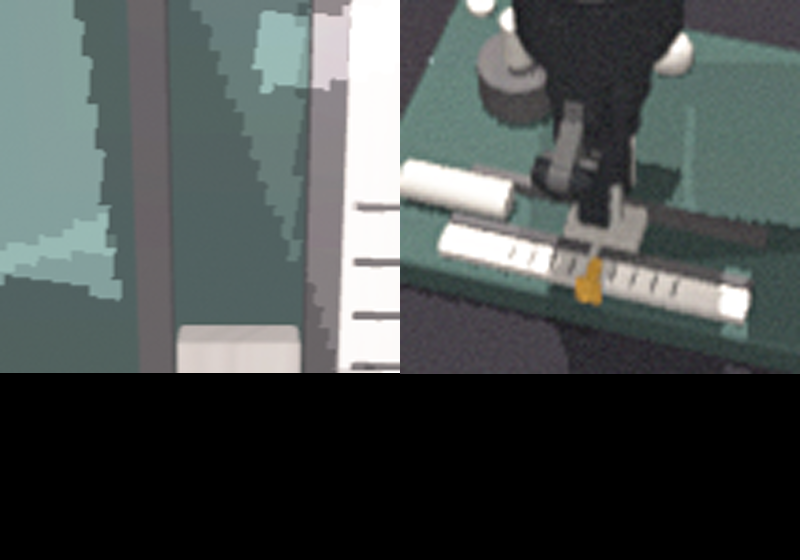

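In the side crop the pointer meets the clip at about (595,258). I'll check this in closer crops.

Run:
```python
from h import *
w=load('wrist')['frame'][210:310,240:340];s=load('side')['frame'][335:370,220:270]
o=np.zeros((400,800,3),np.uint8)
o[:,:400]=cv2.resize(w,(400,400),interpolation=cv2.INTER_CUBIC);o[:280,400:]=cv2.resize(s,(400,280),interpolation=cv2.INTER_CUBIC)
cv2.imwrite('pics/pull2.png',o)
```

```text
(no output)
```

View pics/pull2.png

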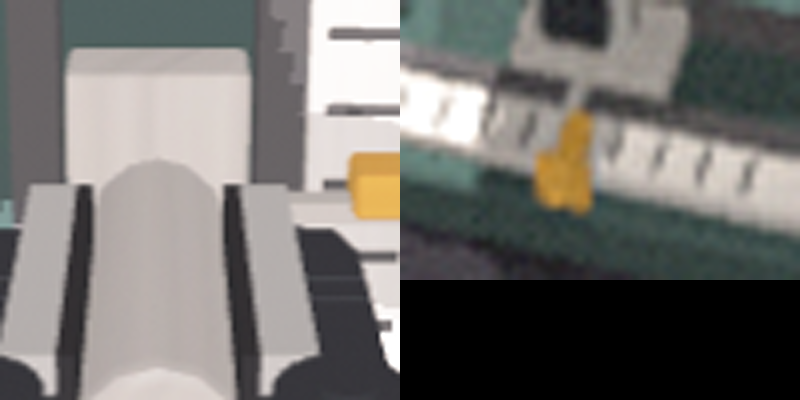

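Run:
```python
from h import *
w=load('wrist');s=load('side');P=cloud(w);print(w['origin'])
ex=np.array([.9881,.1539]);ey=np.array([-ex[1],ex[0]]);o=np.array([.4928,.2354])
def rep(n,p): d=p[:2]-o; print(n,(d@ex).round(4),(d@ey).round(4),p[2].round(4))
for r in (250,252,255,258,261,263): rep(('idx',r),P[r,335])
for r in (256,258,260,262,264): rep(('ptr',r),P[r,318])
rep('ptr plane',onplane(w,318,210+203/4,.0315))
for r in (153,178,218): rep(('idx edge',r),onplane(w,335,210+r/4,.034))
rep('ptr s',onplane(s,220+576/8-50,335+95/8,.0315));rep('idx s',onplane(s,220+(578-400)/8,335+118/8,.034))
rep('ptr s',onplane(s,220+(576-400)/8,335+95/8,.0315))
```

```text
[0.42139527 0.29891836 0.18546245]
('idx', 250) 0.0119 0.1009 0.03
('idx', 252) 0.0122 0.1007 0.0316
('idx', 255) 0.0132 0.1005 0.0328
('idx', 258) 0.0139 0.1003 0.0346
('idx', 261) 0.0157 0.1004 0.0342
('idx', 263) 0.0176 0.1008 0.0324
('ptr', 256) 0.0173 0.0933 0.0256
('ptr', 258) 0.0165 0.0929 0.0294
('ptr', 260) 0.0162 0.0926 0.0322
('ptr', 262) 0.0174 0.0926 0.0319
('ptr', 264) 0.0187 0.0927 0.0314
ptr plane 0.0169 0.0927 0.0315
('idx edge', 153) 0.0091 0.1001 0.034
('idx edge', 178) 0.0124 0.1003 0.034
('idx edge', 218) 0.0176 0.1006 0.034
ptr s 0.0201 0.0934 0.0315
idx s 0.0173 0.1008 0.034
ptr s 0.0201 0.0934 0.0315
```

The pointer is about 2 mm short, so I'll pull 2.5 mm more, hold, then ease it home and open.

```bash
python3 -m crank '[[[1.2,0,0],0,255],[[2.5,0,0],0,255],[[2.5,0,0],0,255],[[2.5,0,0],0,255],[[2.5,0,0],0,255],[[2.5,0,0],0,255],[[2.5,0,0],0,255],[[2.5,0,0],0,255],[[2.5,0,0],0,255],[[2.5,0,0],0,255]]'
python3 - <<'E'
from h import *
w=cam('wrist');s=cam('side');H=cv2.cvtColor(w['frame'],cv2.COLOR_BGR2HSV);P=cloud(w)
ex=np.array([.9881,.1539]);ey=np.array([-ex[1],ex[0]]);o=np.array([.4928,.2354])
d=P[...,:2]-o;X=d@ex;Y=d@ey;Z=P[...,2]
y=(H[...,0]<32)&(H[...,0]>12)&(H[...,1]>120)&(Z>.0328)&(X>0)&(X<.04)&(Y<.103)&(Y>.09)
p=(Z>.029)&(Z<.04)&(Y<.0955)&(Y>.0905)&(X>0)&(X<.04)
print('idx',np.percentile(X[y],[2,50,98]),y.sum(),'ptr',np.percentile(X[p],[2,50,98]),p.sum())
E
```

```text
time: 5.45
eef_pos: [0.4982, 0.3118, 0.0437]
tcp_rot: [-0.078, 0.997, 0.001, 0.004]
contact_force: [8.9, 1.6, -2.0]
opening: 0.168
finger_force: 58.5
idx [0.01188177 0.01473173 0.01764155] 115 ptr [0.01391506 0.01512805 0.0173106 ] 81
```

The pointer is at the index within about 0.4 mm and the hold is done. Easing home.

```bash
python3 -m crank '[[[0,0,0],0,255],[[0,0,0],0,255],[[-4,0,0],0,255],[[-10,0,0],0,255],[[-16,0,0],0,255],[[-21,0,0],0,255],[[-24,0,0],0,255],[[-24,0,0],0,120],[[-24,0,0],0,0],[[-24,0,0],0,0]]'
python3 -m crank '[[[0,0,0],0,0],[[0,0,0],0,0],[[0,0,-8],0,0],[[0,0,-25],0,0],[[0,0,-50],0,0],[[0,0,-80],0,0],[[0,0,-110],0,0],[[0,0,-135],0,0],[[0,0,-150],0,0],[[0,0,-155],0,0]]'
python3 - <<'E'
from h import *
w=cam('wrist');P=cloud(w)
ex=np.array([.9881,.1539]);ey=np.array([-ex[1],ex[0]]);o=np.array([.4928,.2354])
d=P[...,:2]-o;X=d@ex;Y=d@ey;Z=P[...,2]
p=(Z>.029)&(Z<.04)&(Y<.095)&(Y>.0905)&(X>0)&(X<.06)
print('ptr',np.percentile(X[p],[2,50,98]),p.sum())
go(.508,-.222,.18,84.4)
E
```

```text
time: 6.55
eef_pos: [0.5173, 0.3148, 0.0418]
tcp_rot: [-0.078, 0.997, -0.0, -0.001]
contact_force: [-0.3, 0.3, -0.1]
opening: 0.671
finger_force: 0.0
time: 7.55
eef_pos: [0.5198, 0.3155, 0.2013]
tcp_rot: [-0.078, 0.997, 0.001, 0.003]
contact_force: [0.4, 0.4, 0.3]
opening: 1.002
finger_force: 0.0
ptr [0.01806904 0.03718583 0.05744744] 23
t 7.6 shift [  94.5 -529.2   19.6] yaw 14.5 tilt [ 0.0035  0.0014 -1.    ] F [-0.4  0.  -0.3] q6 -1.35
```

The slide is home. Moving over to the lever.

```bash
python3 -m crank '[[[3,-15,0],1,0],[[9,-50,0],2,0],[[17,-95,0],4,0],[[25,-140,0],5,0],[[33,-185,0],6,0],[[41,-230,0],7,0],[[49,-275,0],8,0],[[57,-320,0],9,0],[[65,-365,5],10,0],[[73,-405,8],11,0]]'
python3 -c "
from h import *
go(.508,-.222,.18,84.4)"
```

```text
time: 8.6
eef_pos: [0.507, -0.0987, 0.1875]
tcp_rot: [0.02, 1.0, 0.0, -0.002]
contact_force: [0.6, -0.2, 0.4]
opening: 0.999
finger_force: 0.0
t 8.6 shift [  -5.8 -123.1    7.4] yaw 3.35 tilt [-0.0037  0.001  -1.    ] F [ 0.6 -0.2  0.4] q6 -1.92
```

```bash
python3 -m crank '[[[-2,-35,2],1,0],[[-3,-70,4],2,0],[[-4,-97,5],3,0],[[-5,-114,6],3.3,0],[[-6,-121,7],3.3,0],[[-6,-123,7],3.3,0],[[-6,-123,7],3.3,0]]'
python3 - <<'E'
from h import *
go(.508,-.222,.18,84.4)
w=cam('wrist');cv2.imwrite('pics/w2.png',w['frame']);cam('side')
E
```

```text
time: 9.3
eef_pos: [0.5104, -0.2188, 0.1824]
tcp_rot: [0.047, 0.999, 0.0, -0.0]
contact_force: [0.2, -0.1, -0.4]
opening: 1.003
finger_force: 0.0
t 9.3 shift [ 2.1 -3.4  2.4] yaw 0.23 tilt [-8.e-04  8.e-04 -1.e+00] F [ 0.2 -0.1 -0.4] q6 -2.06
```

View pics/w2.png

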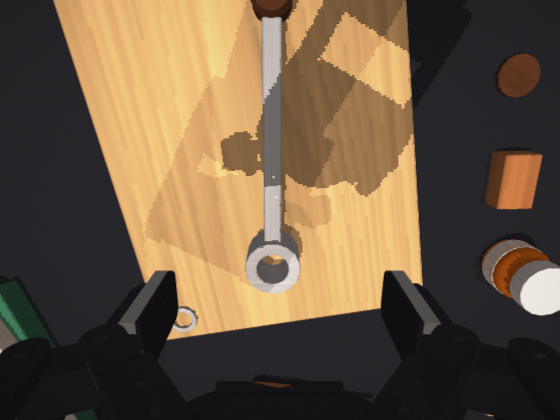

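The wrist view shows the boss top centred at ≈(273,268) and the bar centreline running from (271.5,30) to (272.8,220). The washer is at (184,319), clear of the fingers.

Run:
```python
from h import *
w=load('wrist')
b=onplane(w,273,268,.066);p=onplane(w,271.5,30,.06);q=onplane(w,272.8,220,.06);d=(b-p)[:2];d/=np.linalg.norm(d)
print(b,p,q,np.degrees(np.arctan2(d[1],d[0])),'bal',b[:2]-.062*d)
go(.5075,-.222,.036,84.4)
```

```text
[ 0.56544236 -0.23012268  0.066     ] [ 0.38954808 -0.21383934  0.06      ] [ 0.52621396 -0.22650018  0.06      ] -5.289058709616885 bal [ 0.50370634 -0.22440749]
t 9.4 shift [  2.8  -3.9 146.7] yaw 0.28 tilt [-2.e-04  4.e-04 -1.e+00] F [ 0.4  0.3 -0.2] q6 -2.06
```

```bash
python3 -m crank '[[[2,-2,10],0,0],[[3.5,-4.5,35],0.2,0],[[3.7,-4.7,65],0.3,0],[[3.7,-4.7,95],0.3,0],[[3.7,-4.7,120],0.3,0],[[3.7,-4.7,135],0.3,0],[[3.7,-4.7,143],0.3,0],[[3.7,-4.7,146],0.3,0],[[3.7,-4.7,146],0.3,0]]' 100
python3 -m crank '[[[0,0,0],0,120],[[0,0,0],0,180],[[0,0,0],0,255],[[0,0,0],0,255],[[0,0,0],0,255],[[0,0,0],0,255],[[0,0,0],0,255],[[0,0,0],0,255]]' 100
python3 -c "
from h import *
go(.5065,-.223,.036,84.4);print(get_state()['wrist_torque'])"
```

```text
time: 10.3
eef_pos: [0.507, -0.2241, 0.0374]
tcp_rot: [0.05, 0.999, -0.0, 0.0]
contact_force: [0.0, -0.5, 0.3]
opening: 0.996
finger_force: 0.0
time: 11.1
eef_pos: [0.5067, -0.2239, 0.0374]
tcp_rot: [0.05, 0.999, -0.0, 0.0]
contact_force: [-1.0, 1.8, 4.9]
opening: 0.138
finger_force: 98.4
t 11.1 shift [0.3 0.9 1.4] yaw -0.1 tilt [ 2.e-04 -0.e+00 -1.e+00] F [-1.   1.8  4.9] q6 -2.07
[0.26532658 0.23514237 0.00883475]
```

```bash
python3 -m crank '[[[0,0,-3],0,255],[[0,0,-10],0,255],[[0,0,-20],0,255],[[0,0,-34],0,255],[[0,0,-50],0,255],[[0,0,-66],0,255],[[0,0,-82],0,255],[[0,0,-95],0,255],[[0,0,-105],0,255],[[0,0,-110],0,255]]'
python3 -m crank '[[[0,0,0],0,255],[[0,0,0],0,255],[[0,0,0],0,255]]'
python3 - <<'E'
from h import *
s=get_state();print(s['wrist_torque'],s['contact_force']);go(.5065,-.223,.15,84.4)
t=cam('top');sd=cam('side');w=cam('wrist')
o=np.zeros((420,800,3),np.uint8);o[:,:400]=sd['frame'][:,160:560];o[:,400:]=w['frame'][:,80:480];cv2.imwrite('pics/lift.png',o)
E
```

```text
time: 12.1
eef_pos: [0.507, -0.2242, 0.1484]
tcp_rot: [0.05, 0.999, -0.001, 0.001]
contact_force: [-0.6, -0.4, -4.4]
opening: 0.144
finger_force: 97.6
time: 12.4
eef_pos: [0.5059, -0.2235, 0.1457]
tcp_rot: [0.05, 0.999, 0.001, -0.001]
contact_force: [-0.0, 0.6, -2.6]
opening: 0.137
finger_force: 97.6
[ 0.02976429  0.05524462 -0.00454522] [-0.01056742  0.58177603 -2.59344854]
t 12.4 shift [-0.5  0.6 -4.3] yaw -0.11 tilt [-0.0017  0.0011 -1.    ] F [-0.   0.6 -2.6] q6 -2.07
```

View pics/lift.png

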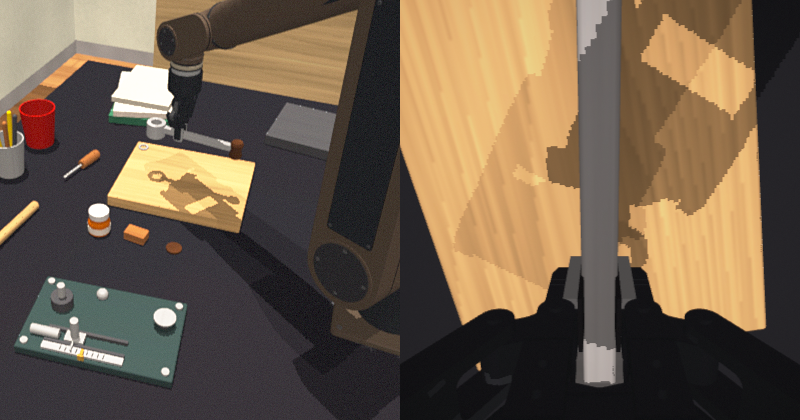

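The side view shows the lever held clear of the board and about level, boss at ≈(155,127) and knob at ≈(236,150) in the crop. Next I'll measure tilt and position in the grip.

```bash
cat >> h.py <<'E'
def lever(tc=None):
    s=get_state();e=s['eef_pos'];ang=0
    r=R.from_quat(s['tcp_rot']);ax=-r.apply([1,0,0])  # towards boss
    # tilt: bar top points in wrist cloud
    w=load('wrist');P=cloud(w)-e;a=P@ax;b=P@r.apply([0,1,0])
    m=(abs(b)<.005)&(a<-.03)&(a>-.11)&(P[...,2]>-.03)&(P[...,2]<.06)
    k=np.polyfit(a[m],P[...,2][m],1);print('bar slope',k[0],'top dz at grip',k[1],'n',m.sum(), 'lat',np.polyfit(a[m],b[m],1))
    for n in('side','top'):
        c=load(n);P=cloud(c)-e;a=P@ax;b=P@r.apply([0,1,0]);Z=P[...,2]
        m=(abs(b)<.035)&(a<-.1)&(a>-.18)&(Z>-.03)&(Z<.06);q=P[m]
        if m.sum(): print(n,'knob a',np.percentile(a[m],[1,50,99]),'b',np.percentile(b[m],[1,50,99]),'ztop',np.percentile(Z[m],98),m.sum())
        m=(abs(b)<.035)&(a>.03)&(a<.12)&(Z>-.03)&(Z<.06)
        if m.sum(): print(n,'boss a',np.percentile(a[m],[1,50,99]),'b',np.percentile(b[m],[1,50,99]),'ztop',np.percentile(Z[m],98),m.sum())
E
python3 -c "
from h import *
lever()"
```

```text
bar slope -0.0017027235730561188 top dz at grip 0.022189310300155144 n 7055 lat [-4.61824902e-05 -1.34470831e-05]
side knob a [-0.15084917 -0.13440895 -0.10133839] b [-0.00837719  0.00850462  0.01770615] ztop 0.033151813726655724 330
side boss a [0.03121773 0.05697699 0.08247707] b [-0.01690299  0.01511209  0.02696357] ztop 0.02951974542876793 398
top boss a [0.04294519 0.07053932 0.08445213] b [-0.01219818  0.01408623  0.02416899] ztop 0.03169632396637878 185
```

```bash
python3 -c "
from h import *
go(.520,.2393,.146,98.86)"
```

```text
t 12.55 shift [3.22e+01 4.62e+02 4.00e-01] yaw -14.56 tilt [-1.1e-03  8.0e-04 -1.0e+00] F [ 0.3 -0.2 -4.5] q6 -2.07
```

```bash
python3 -m crank '[[[0,4,0],0,255],[[1,12,0],-0.3,255],[[2,24,0],-0.7,255],[[3,40,0],-1.2,255],[[5,60,0],-1.8,255],[[6,82,0],-2.5,255],[[8,106,0],-3.2,255],[[9,130,0],-4,255],[[11,154,0],-4.8,255],[[12,178,0],-5.6,255]]'
python3 -m crank '[[[-1,24,0],-0.8,255],[[-2,48,0],-1.6,255],[[-3,72,0],-2.4,255],[[-4,96,0],-3.2,255],[[-4,118,0],-4,255],[[-5,138,0],-4.8,255],[[-6,156,0],-5.4,255],[[-6,170,0],-6,255],[[-7,180,0],-6.4,255],[[-7,186,0],-6.6,255]]'
python3 -c "
from h import *
go(.520,.2393,.146,98.86)"
```

```text
time: 13.55
eef_pos: [0.5118, -0.0432, 0.1469]
tcp_rot: [-0.0, 1.0, 0.0, -0.0]
contact_force: [0.9, 1.0, -4.1]
opening: 0.145
finger_force: 97.6
time: 14.55
eef_pos: [0.5194, 0.1415, 0.1468]
tcp_rot: [-0.057, 0.998, -0.0, 0.0]
contact_force: [-0.4, 0.5, -4.9]
opening: 0.143
finger_force: 97.7
t 14.55 shift [-11.8  97.1   0.8] yaw -2.28 tilt [ 0. -0. -1.] F [-0.4  0.5 -4.9] q6 -1.61
```

```bash
python3 -m crank '[[[-1,8,0],-0.2,255],[[-3,22,0],-0.6,255],[[-5,40,0],-1,255],[[-7,58,0],-1.4,255],[[-9,74,0],-1.8,255],[[-10,86,0],-2.1,255],[[-11,93,0],-2.3,255],[[-12,97,0],-2.3,255],[[-12,97,0],-2.3,255],[[-12,97,0],-2.3,255]]'
python3 - <<'E'
from h import *
cam('wrist');cam('side');cam('top');lever();go(.520,.2393,.113,98.86)
E
```

```text
time: 15.55
eef_pos: [0.5206, 0.2378, 0.1468]
tcp_rot: [-0.077, 0.997, -0.0, -0.0]
contact_force: [-0.0, 0.4, -3.7]
opening: 0.141
finger_force: 97.7
bar slope -0.00018589997843743047 top dz at grip 0.02231555094887993 n 7075 lat [-2.24141837e-04 -2.13420031e-05]
side knob a [-0.15041076 -0.13283064 -0.10102674] b [-0.00976924  0.00695141  0.01532604] ztop 0.03434160052087223 543
side boss a [0.03208488 0.05948496 0.0827877 ] b [-0.01880688  0.01121602  0.02493056] ztop 0.03000136085810763 733
top knob a [-0.14643276 -0.13654548 -0.12903417] b [-0.01423388 -0.01164373 -0.00745899] ztop 0.03610041578500359 38
top boss a [0.0520484  0.07319419 0.08577655] b [-0.02218482 -0.0011775   0.02264136] ztop 0.03256032440976743 171
t 15.7 shift [ 0.4  1.7 33.8] yaw -0.1 tilt [-0.e+00 -2.e-04 -1.e+00] F [-0.1  0.4 -4.2] q6 -1.47
```

Level and in place. Lowering to about 30 mm above the stud.

```bash
python3 -m crank '[[[0,0.5,3],0,255],[[0.3,1.2,9],0,255],[[0.3,1.6,16],0,255],[[0.3,1.6,23],0,255],[[0.3,1.6,29],0,255],[[0.3,1.6,32],0,255],[[0.3,1.6,33],0,255],[[0.3,1.6,33],0,255],[[0.3,1.6,33],0,255],[[0.3,1.6,33],0,255]]'
python3 - <<'E'
from h import *
c=cam('side');cam('wrist');t=cam('top');lever();go(.520,.2393,.113,98.86)
o=np.zeros((420,800,3),np.uint8);o[:,:400]=cv2.resize(c['frame'][190:400,160:360],(400,420));o[:,400:]=cv2.resize(t['frame'][150:318,110:270],(400,420));cv2.imwrite('pics/end.png',o)
E
```

```text
time: 16.7
eef_pos: [0.5203, 0.2398, 0.1143]
tcp_rot: [-0.077, 0.997, 0.0, 0.0]
contact_force: [-0.1, -0.5, -4.8]
opening: 0.143
finger_force: 97.7
bar slope 0.0007048965070244489 top dz at grip 0.02248297697051825 n 7078 lat [3.78748495e-04 2.83992015e-05]
side knob a [-0.15015157 -0.13278013 -0.10099357] b [-0.00932171  0.00701992  0.01520554] ztop 0.034007919055796774 519
side boss a [0.03225189 0.05998521 0.08332894] b [-0.01889695  0.01069399  0.02483007] ztop 0.030594855868210247 705
top knob a [-0.14645715 -0.13443957 -0.1266934 ] b [-0.01440441 -0.01119332 -0.00696301] ztop 0.03376578660931454 43
top boss a [0.05407484 0.07297725 0.08468741] b [-0.02217538  0.00087797  0.02253188] ztop 0.03325636015260064 156
t 16.85 shift [ 0.2 -0.4  1.1] yaw -0.06 tilt [ 5.e-04  1.e-04 -1.e+00] F [ 0.3  0.6 -4.5] q6 -1.47
```

View pics/end.png

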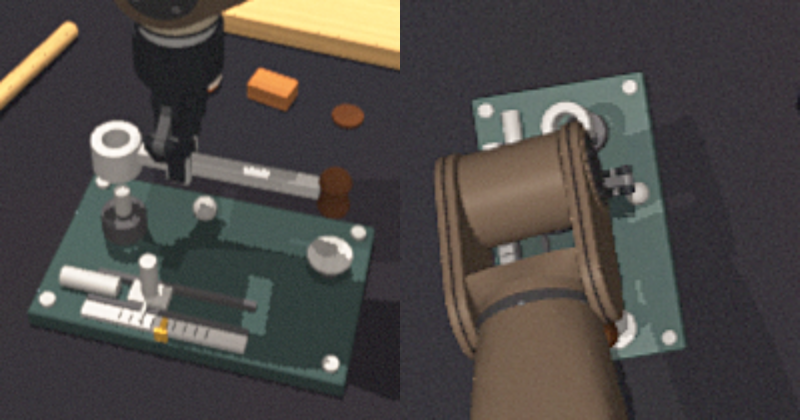

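The views show the boss above the stud and the knob above the rest, with the slide home and nothing disturbed. Settling, then handing in.

```bash
python3 -m crank '[[[0,0,0],0,255],[[0,0,0],0,255],[[0,0,0],0,255],[[0,0,0],0,255],[[0,0,0],0,255]]' && python3 -c "
from plant import ctrl
print(ctrl.sign_off())"
```

```text
time: 17.35
eef_pos: [0.52, 0.2397, 0.1138]
tcp_rot: [-0.077, 0.997, -0.0, -0.0]
contact_force: [-0.4, -0.3, -4.1]
opening: 0.139
finger_force: 97.7
the job is handed in; nothing more can be done
None
```

I handed the job in at 17 s of 67 s, with no verdict returned: the slide was pulled to the index clip, held about 1 s and returned home, and the lever is held still and level about 31 mm above the stud, boss over stud and knob over rest.

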